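# Fit the feed wheel on the label dispenser

## Task

Get the parcel-label dispenser ready: swing its sprung advance lever all the way to its stop and let it spring back to clear the last label. Then take the toothed feed wheel (the one with the flat bar grip, not the plain one with the round knob) by its bar, turn it until its splines mesh with the dispenser's spindle, slide it on and press it fully home against the sprung collar. Finish while still holding the wheel pressed home, so that a colleague can put in the lock screw from below; leave the other things on the counter alone.

Things in the scene. Friction and masses are not known exactly. Their poses are not given: they have to be found in the camera images.
- dispenser: Label dispenser: grey plastic housing fixed to the counter, 160 (x) x 240 (y) x 60 mm high; its flat top is the deck. Origin at the centre of its underside, z up. On the deck: the spindle at (0, -60) mm, the advance lever on the +y half, and a label roll half sunk along the +x edge beyond the spindle, its top 13 mm above the deck.
- lever_pivot (a point): Point on the deck under the vertical hinge axis of the advance lever, at (30, 50, 60) mm in the dispenser's frame; axes as the dispenser's.
- lever_post (a point): Top centre of the black upright post of the advance lever, 52 mm above the deck and 70 mm from the hinge axis. The post is 12 mm in diameter, 38 mm long, above the lever's steel arm (8 to 14 mm above the deck). At rest it lies on the dispenser's -x side of the pivot.
- lever (a joint): Angle of the advance lever: 0 at rest, 1.0 at its stop. It grows as the lever turns clockwise seen from above, so that the post goes from the dispenser's -x side of the pivot towards its +y side. A spring returns it: about 1 N at the post at rest, 4 N at the stop.
- spindle: Upright steel spindle with six splines, fixed on the deck (does not turn; its yaw differs each time). Origin at the centre of its underside, on the deck; z up. Dark flange 68 mm in diameter, 6 mm thick: its top is the wheel's seat. Six teeth 4.6 mm wide, reaching to 15 mm radius, from 6 to 24 mm height, at 0, 60, 120.. degrees from its x axis.
- spindle_nose (a point): Tip of the spindle, 34 mm above its origin. The smooth nose above the teeth has 10 mm radius and tapers over its last 6 mm to 5 mm radius; it centres the wheel before the teeth meet.
- collar (a joint): Sprung brass collar round the foot of the spindle: a ring of 17 to 24 mm radius, its top 6 mm above the flange at 0. The value is how far it is pressed down (m), about 0.006 when the wheel is home on the flange. About 4 N starts it, 8.5 N holds it at home; the wheel's weight alone does not press it.
- wheel: Black toothed feed wheel, bore down on the counter, about 140 g, 62 mm in diameter, 34 mm high plus grip. Origin at the centre of its underside, z up. Bore open below, 30 mm deep, 33 mm wide; along it six ribs 4.6 mm wide, in to 11.3 mm radius, at 30, 90, 150.. degrees from x. Unmeshed it rests on the teeth, its underside 24 mm above the deck; meshed it slides to the collar (12 mm); home is 6 mm.
- wheel_grip (a point): Top centre of the feed wheel's bare-metal bar grip, 62 mm above its underside. The bar is 46 mm long along the wheel's x axis, 14 mm thick along y, 28 mm high. The wheel meshes when the bar lies in line with two teeth that face each other across the spindle (same yaw modulo 60 degrees), with about 6 degrees of play.
- idler: Bystander: plain black wheel without teeth, 57 mm in diameter, 34 mm high, with a round knob of 26 mm diameter on top, to 62 mm height. It may stand where the feed wheel would. Origin at the centre of its underside.
- stamp: Bystander: dark wooden hand stamp, 38 mm in diameter at the foot, 70 mm high, origin at the centre of its underside.
- tape: Bystander: roll of clear packing tape lying flat, 96 mm in diameter, 48 mm high, origin at the centre of its underside.
- parcel: Bystander: cardboard parcel 120 x 90 x 70 mm high, origin at the centre of its underside.

How it is judged:
By the outcome, as a careful person would: the job done as asked, in the order asked, and still so for the second after the job is handed in, while the arm keeps its last pose, push and grip.
It also fails if it takes over 54 s, if anything falls off the work surface, if the arm or the gripper's body presses on something with over 40 N, if the wrist force passes 120 N, or if a joint passes its speed limit or range.

## Robot

A 6-joint arm with a two-finger parallel gripper is mounted at the origin on the work surface. World frame = base frame: x ahead of the robot, y to its left, z up, the work surface at z = 0. Lengths are in m, angles in rad, forces in N, time in s.
With the tool pointing down it reaches from about 0.35 to 0.775 m from the base axis. Payload 5.5 kg.
Tool frame: the origin (TCP) lies at the very end of the fingers, on their centre line; the grasp point (between the pads) lies 19 mm behind it; x points along the fingers, y is the direction in which the jaws open and shut, and the axes are right-handed (so a half turn about x gives the same grasp; the last joint's range is limited). The gripper opens to 85 mm and grips with 20 to 120 N. Pads are 22 mm wide; open, the fingers measure 114 mm over their backs; the gripper's body (76 mm by 85 mm) begins 54 mm behind the grasp point. The pads swing forward as they close: fully open they stand 13 mm farther back than shut.
Start: joints at [1.112, 0.313, 0.046, 1.304, 0, 1.431], TCP at [0.18, 0.546, 0.207] pointing down, gripper open.
Joint ranges: [-2.76, 2.76], [-0.86, 1.69], [-1.03, 1.26], [-2.2, 2.34], [-1.47, 1.5], [-3.14, 3.14]. Speed limits (rad/s): [2.57, 2.57, 3.14, 3.14, 3.14, 3.14].

## Interface

Orientations are given as a unit quaternion [w, x, y, z].
In Python, from workcell import env gives the robot as it stands.
- The arm moves only by the tool servo_tool, never from a script. Its argument "increments" is a list of rows, each an object with "offset": the shift along the tool's x, y, z in cm, a list of three; "yaw": the turn about the tool's x in degrees. In form: [{"offset": [x, y, z], "yaw": yaw}, ...]. A call has exactly 8 rows; each row is the pose to reach, as a shift and turn from the pose commanded when the call began, along the tool's axes at that moment; what a row does not reach only later rows make up. A row lasts 1/10 s, in which the tool goes at most 50 mm and 8.59 degrees, less where a joint would pass 70% of its speed; a pose out of reach is approached as far as the arm can. A call with a gripper value outside its range is refused whole. "claw" is the opening, from 0 (shut) to 1 (fully open), set as the call begins (left out, the last holds). The fingers move at their own pace and stop on an object; "force" is the grip in N (left out, the last holds). Time passes only in rows, so rows that repeat a pose let the fingers close, or fill a call up. It gives the time, the measured TCP pose, the force and the opening at its end, in the units of the state.
- env.get_state(): the state, without advancing time (a new reading comes with each control period).
- env.read_camera(name): name is "scene" or "side" or "wrist"; returns (picture, depth): 400x640x3 uint8, red, green, blue; 400x640 float32, m along the optical axis (not along the pixel's ray), 0 where there is no reading.
- env.camera_model(name): a dict with "vertical_fov" (degrees; the focal length in pixels is half the picture's height over the tangent of half this angle, whatever the lens; pixels are square), "cx", "cy" (the principal point, pixels), "D" ([k1, k2, p1, p2, k3] as OpenCV has them; the pictures are not rectified), "world_from_camera" (4x4, takes a point from camera to world coordinates). Camera axes: x right, y up, looking along -z (the intrinsics and any distortion apply to the point x, -y, -z); pixel columns grow to the right and rows downward; lengths in m; the calibration is good to about 2 mm. A picture is of the moment at which its call begins: read the wrist's pose just before it. camera_model takes no time and is no camera call; for the wrist camera it gives the pose at the moment of the call.
- env.hand_in(): hands the job in, once; it reports no verdict.
The state is a dict: "clock": time; "joint_pos": joint angles; "qvel": joint speeds; "tau": joint torques, N m; "tcp_pos": TCP position; "orientation": TCP orientation; "wrist_force": force on the tool from outside, world axes, zero at the start; "ft_torque": the same for the moment, N m; "finger_gap": finger opening in m.
Only numpy, scipy, OpenCV 4.12 (cv2) and the standard library are available. Lean on these libraries where they do the work, as an engineer would, in place of code of your own. Each camera call takes 0.05 s, during which the arm holds its last target.

## Working session

There is one attempt and no reset: what is moved stays moved. The work goes in short steps, Python scripts to look and compute and a tool call to move; the robot and the scene stay as the last step left them, time stands still between calls to the robot, and variables do not carry over. Pictures are saved under pics/ and viewed, and the job is handed in when it is done.

Besides the shell and the picture viewer there is one more tool, called after ">>>" by a JSON object that holds its "op" and its "data", one argument or row to a line. servo_tool: Moves the arm, as the interface text tells. Its arguments: {"type":"object","properties":{"increments":{"type":"array","items":{"type":"object","properties":{"offset":{"type":"array","items":{"type":"number"}},"yaw":{"type":"number"}}}},"claw":{"type":"number"},"force":{"type":"number"}},"required":["increments"]}

```bash
mkdir -p pics; ls; cat > h.py <<'E'
import numpy as np, cv2
from workcell import env
def save(n,img): cv2.imwrite('pics/'+n+'.png',cv2.cvtColor(img,cv2.COLOR_RGB2BGR))
E
python3 - <<'E'
from h import *
print(env.get_state())
for n in ['scene','side','wrist']:
    m=env.camera_model(n); p,d=env.read_camera(n)
    save(n+'0',p); np.savez('pics/'+n+'0.npz',p=p,d=d,T=m['world_from_camera'],fov=m['vertical_fov'],cx=m['cx'],cy=m['cy'],D=m['D'])
    print(n,m)
E
```

```text
pics
{'clock': 0.0, 'joint_pos': array([1.11244279e+00, 3.14042300e-01, 4.49681936e-02, 1.30356358e+00,
       2.85549699e-05, 1.43119034e+00]), 'qvel': array([ 0.00100516,  0.00196996, -0.00157428,  0.00053593,  0.00109815,
        0.00090786]), 'tau': array([ 9.90658555e-04, -4.80626106e+01,  2.98534477e+01,  1.92982354e-02,
        6.82979339e-05, -4.87225833e-06]), 'tcp_pos': array([0.17995302, 0.54554371, 0.20648064]), 'orientation': array([ 0.69794382,  0.11159861,  0.69834662, -0.11283694]), 'wrist_force': array([-0.78144552, -0.43545878,  0.16719853]), 'ft_torque': array([ 0.02909295, -0.01378557,  0.00166495]), 'finger_gap': 0.08521123243772778}
scene {'vertical_fov': 48.00957668257726, 'cx': 312.58666562160226, 'cy': 200.91842596109836, 'D': array([-0.02588715,  0.        ,  0.        ,  0.        ,  0.        ]), 'world_from_camera': array([[-0.22443086, -0.71368413,  0.66354031,  1.18167774],
       [ 0.97447345, -0.16833267,  0.14854494,  0.21493805],
       [ 0.00568135,  0.67994049,  0.73324529,  0.79654293],
       [ 0.        ,  0.        ,  0.        ,  1.        ]]
[... 276 characters left out ...]
01],
       [-4.34159347e-01,  6.67475612e-01, -6.04964435e-01,
        -4.76627459e-01],
       [ 5.15252299e-04,  6.71742723e-01,  7.40784347e-01,
         7.53623577e-01],
       [ 0.00000000e+00,  0.00000000e+00,  0.00000000e+00,
         1.00000000e+00]])}
wrist {'vertical_fov': 59.14558179395439, 'cx': 322.63609493616394, 'cy': 201.7766532681175, 'D': array([-0.01915296,  0.        ,  0.        ,  0.        ,  0.        ]), 'world_from_camera': array([[ 0.31238166, -0.91365334, -0.26010627,  0.11348677],
       [ 0.94995569,  0.30004782,  0.08692232,  0.5668826 ],
       [-0.00137255, -0.27424237,  0.96165963,  0.37325087],
       [ 0.        ,  0.        ,  0.        ,  1.        ]])}
```

View pics/scene0.png

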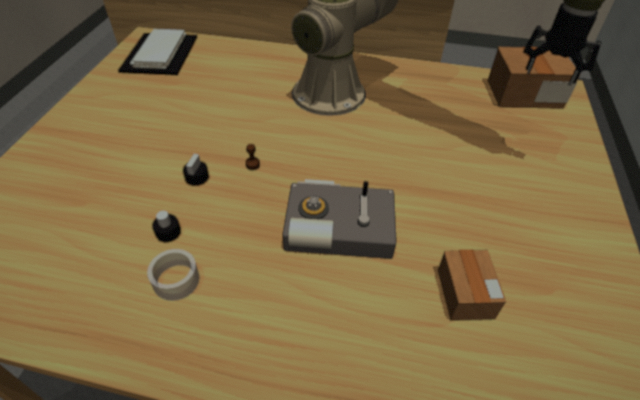

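View pics/side0.png

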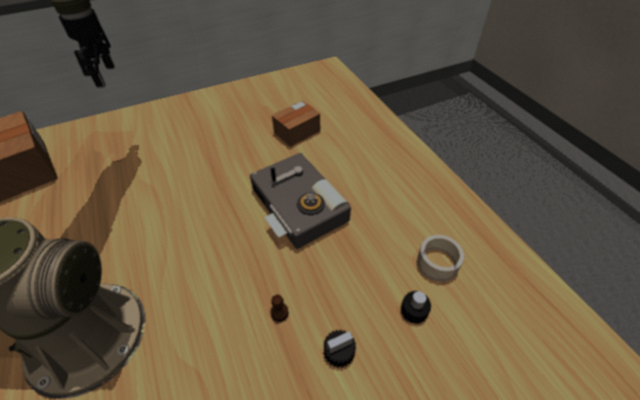

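View pics/wrist0.png

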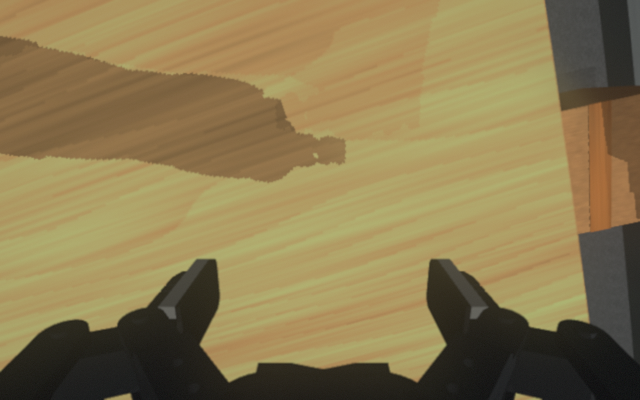

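The scene view shows the dispenser around pixel (340,218), with the lever post top at (366,184) and the spindle at (314,204). The feed wheel with the bar is at (195,168), the round-knob idler at (167,227), the stamp at (252,158) and the tape at (174,275). Next I'll enlarge these areas.

```bash
cat >> h.py <<'E'
class Cam:
    def __init__(s,n):
        z=np.load('pics/'+n+'.npz'); s.p=z['p'];s.d=z['d'];s.T=z['T'];f=200/np.tan(np.radians(float(z['fov'])/2))
        s.K=np.array([[f,0,float(z['cx'])],[0,f,float(z['cy'])],[0,0,1]]);s.D=z['D']
    def und(s,uv): return cv2.undistortPoints(np.float64(uv).reshape(-1,1,2),s.K,s.D).reshape(-1,2)
    def ray(s,uv):
        n=s.und([uv])[0]; v=s.T[:3,:3]@np.array([n[0],-n[1],-1]); return s.T[:3,3],v
    def at_z(s,uv,z):
        o,v=s.ray(uv); return o+v*(z-o[2])/v[2]
    def pt(s,uv):
        o,v=s.ray(uv); return o+v*s.d[int(round(uv[1])),int(round(uv[0]))]
    def cloud(s):
        vv,uu=np.mgrid[0:400,0:640]; n=s.und(np.stack([uu,vv],-1).reshape(-1,2))
        d=s.d.reshape(-1,1); c=np.c_[n[:,0],-n[:,1],-np.ones(len(n))]*d
        return (c@s.T[:3,:3].T+s.T[:3,3]).reshape(400,640,3)
    def proj(s,P):
        P=np.atleast_2d(P); c=(P-s.T[:3,3])@s.T[:3,:3]; c=c*[1,-1,-1]
        return cv2.projectPoints(c,np.zeros(3),np.zeros(3),s.K,s.D)[0].reshape(-1,2)
def tri(a,uva,b,uvb):
    o1,v1=a.ray(uva);o2,v2=b.ray(uvb)
    t=np.linalg.lstsq(np.c_[v1,-v2],o2-o1,rcond=None)[0]
    p,q=o1+v1*t[0],o2+v2*t[1]; return (p+q)/2,np.linalg.norm(p-q)
def crop(cam,n,x0,y0,w,h,k):
    im=cv2.resize(cam.p[y0:y0+h,x0:x0+w],None,fx=k,fy=k,interpolation=cv2.INTER_CUBIC)
    im=np.clip(im.astype(float)*1.6,0,255).astype(np.uint8)
    for i in range(0,w,10): cv2.putText(im,str(x0+i),(i*k,8),0,.3,(255,0,0)); im[:,i*k]=im[:,i*k]//2+np.uint8([60,0,0])
    for i in range(0,h,10): cv2.putText(im,str(y0+i),(0,i*k+8),0,.3,(255,0,0)); im[i*k]=im[i*k]//2+np.uint8([60,0,0])
    save(n,im)
def snap(n,tag):
    m=env.camera_model(n); p,d=env.read_camera(n)
    save(tag,p); np.savez('pics/'+tag+'.npz',p=p,d=d,T=m['world_from_camera'],fov=m['vertical_fov'],cx=m['cx'],cy=m['cy'],D=m['D'])
    return Cam(tag)
E
python3 - <<'E'
from h import *
a=Cam('scene0');b=Cam('side0')
crop(a,'c1',275,170,130,95,6); crop(b,'c2',240,145,120,105,5); crop(a,'c3',145,140,70,110,5); crop(b,'c4',300,270,140,100,5)
E
```

```text
(no output)
```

View pics/c1.png

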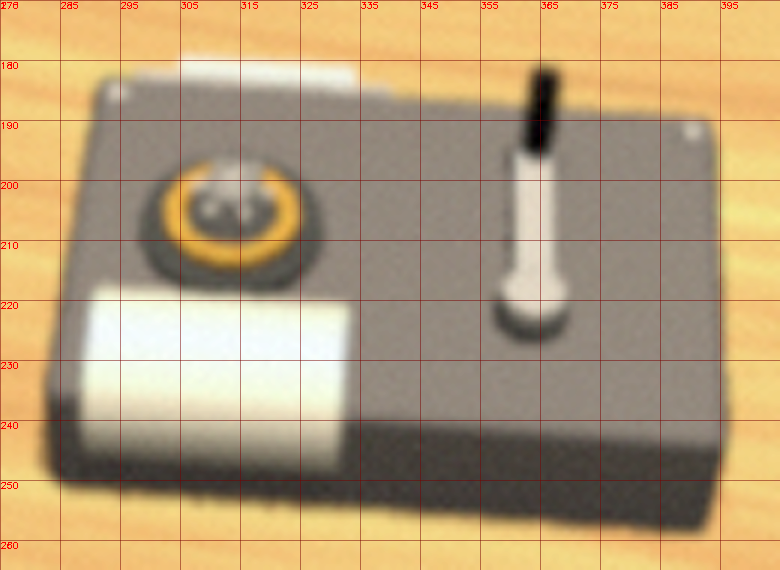

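View pics/c2.png

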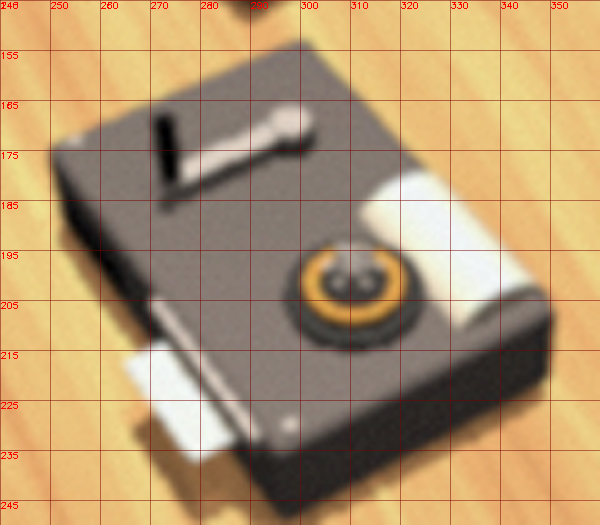

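View pics/c3.png

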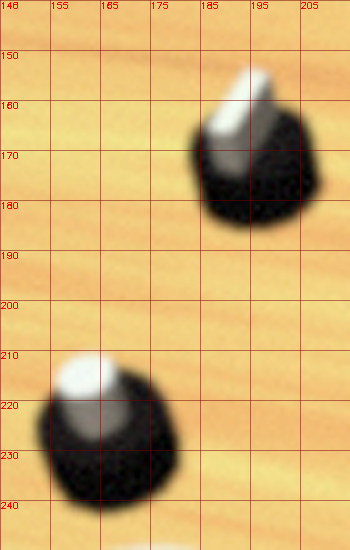

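View pics/c4.png

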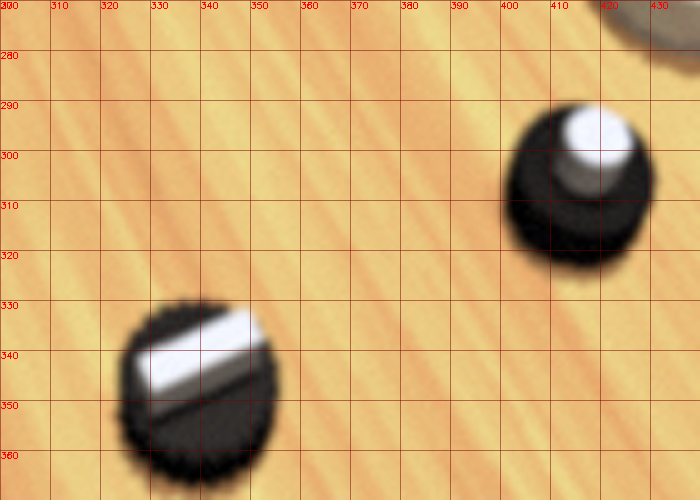

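```bash
python3 - <<'E'
from h import *
np.set_printoptions(precision=4,suppress=True)
a=Cam('scene0');b=Cam('side0')
S=lambda X,Y:(275+X/6-.4,170+Y/6-.4)
C=lambda X,Y:(240+X/5-.4,145+Y/5-.4)
print('post',tri(a,S(546,70),b,C(162,117)))
print('nose',tri(a,S(235,168),b,C(352,252)))
print('bar',tri(a,(145+238/5-.4,140+100/5-.4),b,(340-.4,339.2)))
print('pivot top',tri(a,S(534,292),b,C(292,120)))
for n,uv in dict(TL=(97,80),TR=(714,122),BL=(48,395),BR=(722,445)).items(): print(n,a.at_z(S(*uv),.06))
for n,uv in dict(BL=(284,450),TR=(300,42),TL=(52,150)).items(): print(n,b.at_z(C(*uv),.06))
for uv in [(137,352),(240,310),(268,338),(157,392)]: print('bar side',b.at_z((300+uv[0]/5-.4,270+uv[1]/5-.4),.062))
ca=a.cloud();cb=b.cloud()
for nm,c,pic in(('a',ca,a),('b',cb,b)):
    m=(c[...,2]>.052)&(c[...,2]<.068)&(c[...,0]>.3)&(c[...,0]<.9)&(abs(c[...,1])<.25)
    P=c[m]; print(nm,len(P),np.median(P,0)); r=cv2.minAreaRect(P[:,:2].astype(np.float32)*1000); print(r)
    m=(c[...,2]>.054)&(c[...,2]<.075)&(c[...,1]<-.15)&(c[...,0]>.3)
    P=c[m]; 
    print(P.min(0),P.max(0),len(P))
    r=pic.d; 
E
```

```text
post (array([0.4808, 0.1754, 0.1138]), np.float64(0.00036497886963571095))
nose (array([0.5349, 0.0725, 0.0927]), np.float64(0.0004771146538330575))
bar (array([ 0.4488, -0.2505,  0.061 ]), np.float64(0.0018049859163905989))
pivot top (array([0.5515, 0.1852, 0.0736]), np.float64(0.00014377057033341476))
TL [0.4713 0.0036 0.06  ]
TR [0.439  0.2389 0.06  ]
BL [0.6253 0.0269 0.06  ]
BR [0.5935 0.2578 0.06  ]
BL [0.4692 0.0032 0.06  ]
TR [0.5844 0.2532 0.06  ]
TL [0.4351 0.232  0.06  ]
bar side [ 0.4266 -0.2413  0.062 ]
bar side [ 0.468  -0.2439  0.062 ]
bar side [ 0.4723 -0.2577  0.062 ]
bar side [ 0.4267 -0.2575  0.062 ]
a 5272 [0.5343 0.1365 0.0604]
((510.58843994140625, -22.506744384765625), (358.724609375, 537.2832641601562), 22.591922760009766)
[ 0.4268 -0.2585  0.0541] [ 0.6441 -0.232   0.0663] 194
b 4160 [0.5096 0.1071 0.0587]
((488.03558349609375, -6.0675048828125), (271.67620849609375, 506.8945007324219), 3.9124131202697754)
[ 0.4248 -0.2567  0.0541] [ 0.6404 -0.2319  0.0654] 352
```

```bash
cat >> h.py <<'E'
from scipy.spatial.transform import Rotation as Ro
np.set_printoptions(precision=4,suppress=True)
def tool():
    s=env.get_state(); q=s['orientation']; R=Ro.from_quat([q[1],q[2],q[3],q[0]]).as_matrix(); return s,R
def yawof(R): return np.degrees(np.arctan2(R[1,1],R[0,1]))   # world heading of tool y
def togo(target,yaw=None):
    s,R=tool(); print('t',round(s['clock'],2),'tcp',s['tcp_pos'],'yaw',yawof(R),'gap',s['finger_gap'],'F',s['wrist_force'],'j6',s['joint_pos'][5])
    print('offset cm',R.T@(np.array(target)-s['tcp_pos'])*100)
    if yaw is not None: print('yaw cmd', -((yaw-yawof(R)+90)%180-90))
E
python3 - <<'E'
from h import *
s,R=tool(); print(R)
togo([.46,.12,.24],69.5)
E
```

```text
[[-0.0006  0.3134  0.9496]
 [-0.0013  0.9496 -0.3134]
 [-1.     -0.0014 -0.0002]]
t 0.15 tcp [0.18   0.5457 0.2067] yaw 71.73566957821947 gap 0.085257078487798 F [ 0.0986 -0.3606  1.1823] j6 1.431188634295287
offset cm [ -3.2936 -31.6518  39.9251]
yaw cmd 2.235669578219472
```

>>> {"op": "servo_tool", "data": {
  "increments": [
    {"offset": [-0.5,-4,5],"yaw": 0},
    {"offset": [-1,-8,10],"yaw": 0.5},
    {"offset": [-1.5,-12,15],"yaw": 1},
    {"offset": [-2,-16,20],"yaw": 1.5},
    {"offset": [-2.5,-20,25],"yaw": 2},
    {"offset": [-3,-24,30],"yaw": 2.2},
    {"offset": [-3.2,-28,35],"yaw": 2.2},
    {"offset": [-3.3,-31.6,40],"yaw": 2.2}
  ],
  "claw": 0.47
}}

```text
clock: 0.95
tcp_pos: [0.3993, 0.2104, 0.236]
orientation: [0.696, 0.126, 0.696, -0.125]
wrist_force: [1.6, 0.4, 0.4]
finger_gap: 0.0404
```

>>> {"op": "servo_tool", "data": {
  "increments": [
    {"offset": [0,0,0],"yaw": 0},
    {"offset": [0,0,0],"yaw": 0},
    {"offset": [0,0,0],"yaw": 0},
    {"offset": [0,0,0],"yaw": 0},
    {"offset": [0,0,0],"yaw": 0},
    {"offset": [0,0,0],"yaw": 0},
    {"offset": [0,0,0],"yaw": 0},
    {"offset": [0,0,0],"yaw": 0}
  ]
}}

```text
clock: 1.75
tcp_pos: [0.3986, 0.2127, 0.2358]
orientation: [0.696, 0.125, 0.696, -0.125]
wrist_force: [-0.6, -0.1, -0.2]
finger_gap: 0.04
```

```bash
python3 - <<'E'
from h import *
togo([.46,.12,.24],69.5)
w=snap('wrist','w1'); print(w.T)
E
```

```text
t 1.75 tcp [0.3986 0.2127 0.2358] yaw 69.58307578771453 gap 0.04001157251236245 F [-0.569  -0.1219 -0.1582] j6 0.6683456330208515
offset cm [-0.4243 -6.5411  8.986 ]
yaw cmd 0.0830757877145345
[[ 0.3478 -0.9015 -0.2575  0.3328]
 [ 0.9376  0.3345  0.0952  0.2362]
 [ 0.0003 -0.2745  0.9616  0.4024]
 [ 0.      0.      0.      1.    ]]
```

View pics/w1.png

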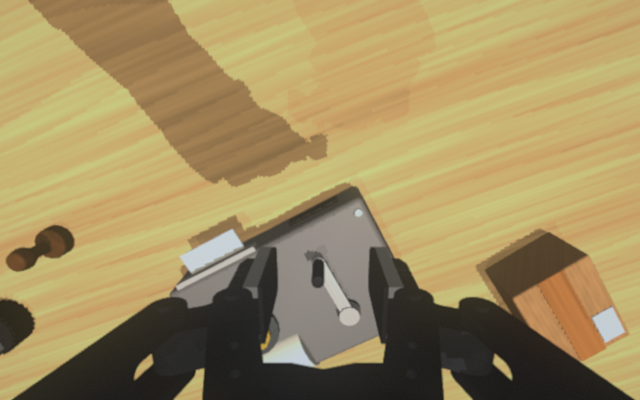

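The wrist view shows the post top near (318,266) and the lever pivot cap at (347,316), with the fingers on both sides of the post. I'll check the post position against the earlier measurement.

```bash
python3 - <<'E'
from h import *
w=Cam('w1'); a=Cam('scene0')
crop(w,'c5',270,180,130,150,4)
print(w.at_z((318,266),.112), w.proj([[.481,.1755,.112],[.5515,.1852,.0736]]))
E
```

```text
[0.4657 0.1825 0.112 ] [[316.7296 282.616 ]
 [348.9021 317.3244]]
```

View pics/c5.png

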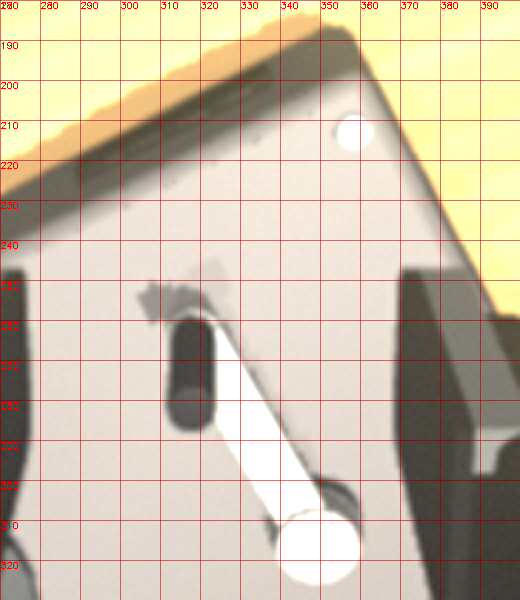

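```bash
python3 - <<'E'
from h import *
togo([.477,.177,.15],69.5)
E
```

```text
t 1.8 tcp [0.3986 0.2125 0.2358] yaw 69.5685246468526 gap 0.04028419135393438 F [ 0.2968 -0.1981 -0.1443] j6 0.6683582757690782
offset cm [ 8.5771 -0.5958  8.5836]
yaw cmd 0.06852464685259463
```

>>> {"op": "servo_tool", "data": {
  "increments": [
    {"offset": [0,-0.2,3],"yaw": 0},
    {"offset": [1,-0.4,6],"yaw": 0},
    {"offset": [3,-0.6,8.6],"yaw": 0},
    {"offset": [6,-0.6,8.6],"yaw": 0},
    {"offset": [9,-0.6,8.6],"yaw": 0},
    {"offset": [10.5,-0.6,8.6],"yaw": 0},
    {"offset": [11,-0.6,8.6],"yaw": 0},
    {"offset": [11,-0.6,8.6],"yaw": 0}
  ]
}}

```text
clock: 2.6
tcp_pos: [0.4769, 0.1765, 0.1253]
orientation: [0.695, 0.126, 0.696, -0.126]
wrist_force: [0.6, 0.2, -0.5]
finger_gap: 0.0402
```

```bash
python3 - <<'E'
from h import *
togo([.477,.177,.083],69.5)
w=snap('wrist','w2');crop(w,'c6',240,230,160,150,4)
E
```

```text
t 2.6 tcp [0.4769 0.1765 0.1253] yaw 69.52807143057096 gap 0.040225202270157634 F [ 0.576   0.1667 -0.5331] j6 0.5536994840011419
offset cm [ 4.2294  0.0565 -0.0007]
yaw cmd 0.028071430570960842
```

View pics/c6.png

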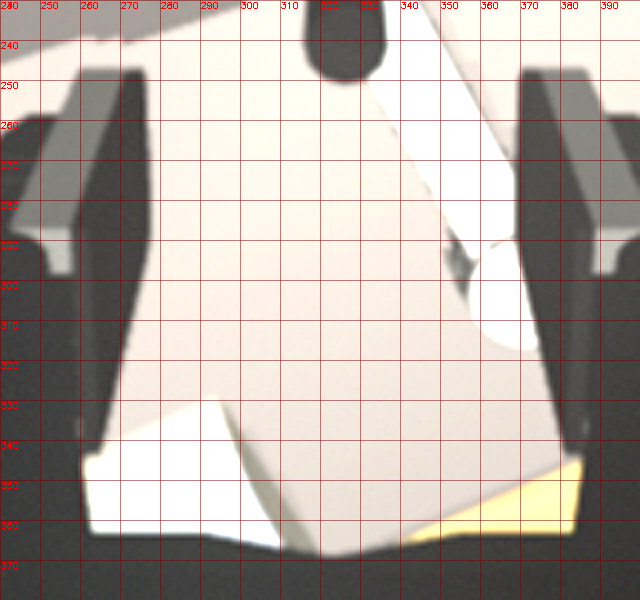

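The post at (325,240) sits between the fingers. I'll go down and push along the chord.

>>> {"op": "servo_tool", "data": {
  "increments": [
    {"offset": [2,0,0],"yaw": 0},
    {"offset": [4.2,0,0],"yaw": 0},
    {"offset": [4.2,0,0],"yaw": 0},
    {"offset": [4.2,1,0],"yaw": 0},
    {"offset": [4.2,2.2,0],"yaw": 0},
    {"offset": [4.2,3.5,0],"yaw": 0},
    {"offset": [4.2,5,0],"yaw": 0},
    {"offset": [4.2,5,0],"yaw": 0}
  ]
}}

```text
clock: 3.45
tcp_pos: [0.4958, 0.2255, 0.0841]
orientation: [0.696, 0.125, 0.696, -0.125]
wrist_force: [-2.5, -3.2, 1.6]
finger_gap: 0.0403
```

>>> {"op": "servo_tool", "data": {
  "increments": [
    {"offset": [0,0.6,0],"yaw": 0},
    {"offset": [0,1.2,0],"yaw": 0},
    {"offset": [0,1.8,0],"yaw": 0},
    {"offset": [0,2.4,0],"yaw": 0},
    {"offset": [0,2.8,0],"yaw": 0},
    {"offset": [0,2.9,0],"yaw": 0},
    {"offset": [0,2.9,0],"yaw": 0},
    {"offset": [0,2.9,0],"yaw": 0}
  ]
}}

```text
clock: 4.25
tcp_pos: [0.5065, 0.2497, 0.084]
orientation: [0.697, 0.125, 0.695, -0.127]
wrist_force: [2.1, -6.5, 0.7]
finger_gap: 0.0399
```

>>> {"op": "servo_tool", "data": {
  "increments": [
    {"offset": [0,0.2,0],"yaw": 0},
    {"offset": [0,0.4,0],"yaw": 0},
    {"offset": [0,0.5,0],"yaw": 0},
    {"offset": [0,0.5,0],"yaw": 0},
    {"offset": [0,0.5,0],"yaw": 0},
    {"offset": [0,0.5,0],"yaw": 0},
    {"offset": [0,0.5,0],"yaw": 0},
    {"offset": [0,0.5,0],"yaw": 0}
  ]
}}

```text
clock: 5.05
tcp_pos: [0.5085, 0.2537, 0.084]
orientation: [0.697, 0.125, 0.695, -0.127]
wrist_force: [2.1, -8.3, -0.2]
finger_gap: 0.0404
```

```bash
python3 - <<'E'
from h import *
togo([.477,.177,.083],69.5)
w=snap('wrist','w3');crop(w,'c7',250,220,140,150,4)
w=snap('scene','s3');crop(w,'c8',275,170,140,95,5)
E
```

```text
t 5.05 tcp [0.5085 0.2537 0.084 ] yaw 69.43517493649233 gap 0.04035131391786644 F [ 2.0622 -8.2531 -0.1761] j6 0.6826281076950271
offset cm [ 0.1094 -8.286  -0.2537]
yaw cmd -0.06482506350766926
```

View pics/c7.png

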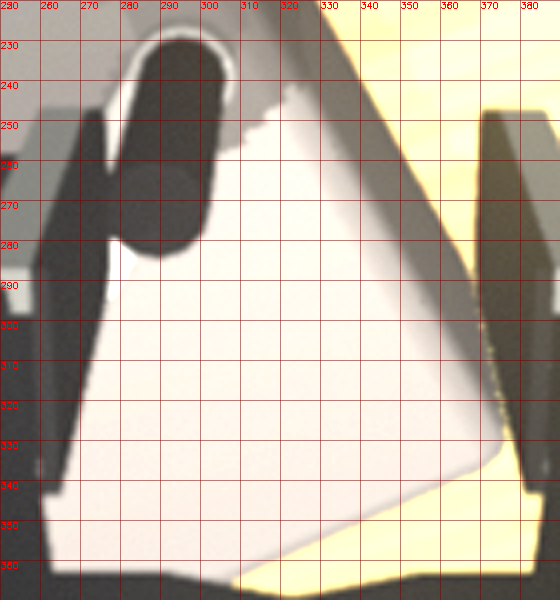

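View pics/c8.png

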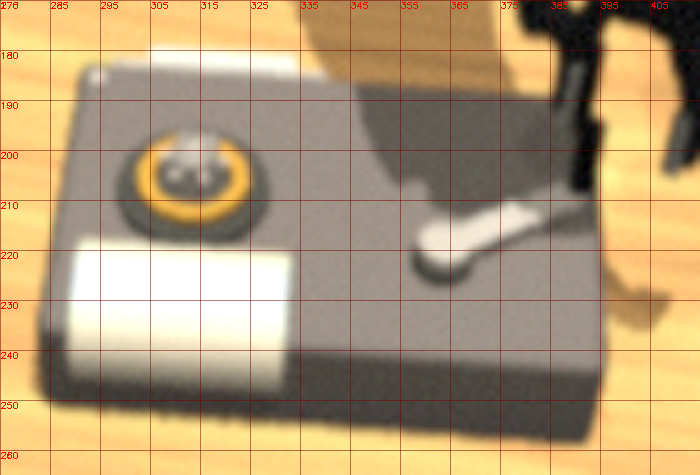

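```bash
python3 - <<'E'
from h import *
w=Cam('w3'); p=w.at_z((288,272.5),.112); w1=Cam('w1');p0=w1.at_z((317,281),.112)
pv=tri(Cam('scene0'),(364-.4,218.3),Cam('side0'),(298,168.6))[0]
print(p0,p,pv)
f=lambda p:np.arctan2(p[1]-pv[1],p[0]-pv[0])
print((f(p0)-f(p))%(2*np.pi), np.linalg.norm((p-pv)[:2]),np.linalg.norm((p0-pv)[:2]), 2*np.arcsin(np.linalg.norm((p-p0)[:2])/.14))
E
```

```text
[0.4795 0.1763 0.112 ] [0.5044 0.2384 0.112 ] [0.5515 0.1852 0.0736]
0.9687227678488446 0.07106669284297504 0.0725030313726063 0.9958478813629518
```

>>> {"op": "servo_tool", "data": {
  "increments": [
    {"offset": [0,0.1,0],"yaw": 0},
    {"offset": [0,0.2,0],"yaw": 0},
    {"offset": [0,0.3,0],"yaw": 0},
    {"offset": [0,0.3,0],"yaw": 0},
    {"offset": [0,0.3,0],"yaw": 0},
    {"offset": [0,0.3,0],"yaw": 0},
    {"offset": [0,0.3,0],"yaw": 0},
    {"offset": [0,0.3,0],"yaw": 0}
  ]
}}

```text
clock: 5.95
tcp_pos: [0.5091, 0.2545, 0.0838]
orientation: [0.697, 0.124, 0.695, -0.129]
wrist_force: [1.4, -13.9, 0.8]
finger_gap: 0.0403
```

>>> {"op": "servo_tool", "data": {
  "increments": [
    {"offset": [0,0.1,0],"yaw": 0},
    {"offset": [0,0.2,0],"yaw": 0},
    {"offset": [0,0.3,0],"yaw": 0},
    {"offset": [0,0.3,0],"yaw": 0},
    {"offset": [0,0.3,0],"yaw": 0},
    {"offset": [0,0.3,0],"yaw": 0},
    {"offset": [0,0.3,0],"yaw": 0},
    {"offset": [0,0.3,0],"yaw": 0}
  ]
}}

```text
clock: 6.75
tcp_pos: [0.5094, 0.2551, 0.0835]
orientation: [0.697, 0.123, 0.695, -0.131]
wrist_force: [0.9, -21.4, 3.7]
finger_gap: 0.0401
```

The force rises to 21 N with almost no further motion, so the lever is at its stop. Now I'll guide it back and then lift.

>>> {"op": "servo_tool", "data": {
  "increments": [
    {"offset": [0,-1.5,0],"yaw": 0},
    {"offset": [0,-3,0],"yaw": 0},
    {"offset": [0,-4.5,0],"yaw": 0},
    {"offset": [0,-6,0],"yaw": 0},
    {"offset": [0,-7.5,0],"yaw": 0},
    {"offset": [0,-9,0],"yaw": 0},
    {"offset": [0,-9,0],"yaw": 0},
    {"offset": [0,-9,0],"yaw": 0}
  ]
}}

```text
clock: 7.55
tcp_pos: [0.4776, 0.1764, 0.0841]
orientation: [0.696, 0.126, 0.696, -0.126]
wrist_force: [-1.0, -0.1, -0.7]
finger_gap: 0.0402
```

>>> {"op": "servo_tool", "data": {
  "increments": [
    {"offset": [-3,0,0],"yaw": 0},
    {"offset": [-6,0,0],"yaw": 0},
    {"offset": [-9,0,0],"yaw": 0},
    {"offset": [-12,-1,1],"yaw": 0},
    {"offset": [-14,-3,4],"yaw": 0},
    {"offset": [-14,-6,7],"yaw": 0},
    {"offset": [-14,-7,10],"yaw": 0},
    {"offset": [-14,-7,12],"yaw": 0}
  ]
}}

```text
clock: 8.35
tcp_pos: [0.5672, 0.0674, 0.2241]
orientation: [0.696, 0.126, 0.695, -0.126]
wrist_force: [-0.1, -0.2, -1.0]
finger_gap: 0.04
```

```bash
python3 - <<'E'
from h import *
togo([.59,.07,.23],90)
w=snap('wrist','w4'); a=snap('scene','s4'); print(w.proj([[.535,.0725,.094],[.481,.1755,.112]]))
crop(a,'c9',275,170,140,95,5)
E
```

```text
t 8.35 tcp [0.5672 0.0674 0.2241] yaw 69.4319077334412 gap 0.039992275488608744 F [-0.1093 -0.2259 -0.954 ] j6 0.3367458454789594
offset cm [-0.5827  1.0443  2.0498]
yaw cmd -20.568092266558807
[[315.6611 147.9817]
 [421.3536  31.7974]]
```

View pics/w4.png

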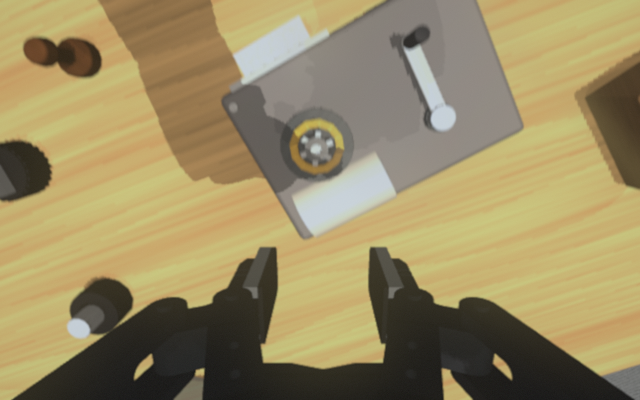

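View pics/c9.png

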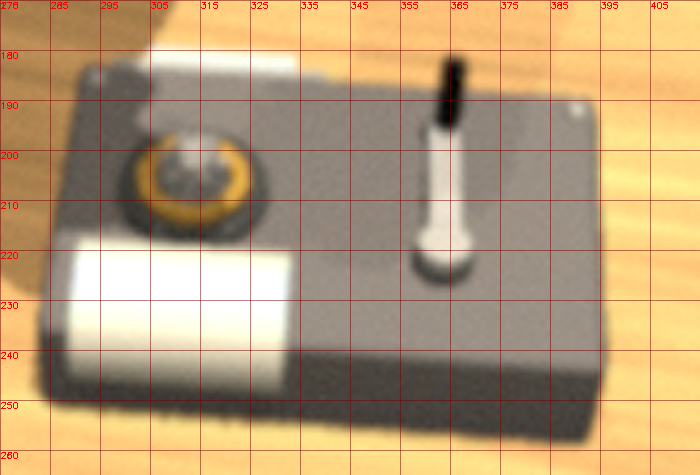

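The lever is back at rest, with the post at (366,182) in the scene view as before. The spindle is at (317,147) in the wrist view, next to the predicted point. I'll enlarge it to read the tooth yaw.

```bash
python3 - <<'E'
from h import *
w=Cam('w4'); crop(w,'c10',277,107,80,80,8)
E
```

```text
(no output)
```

View pics/c10.png

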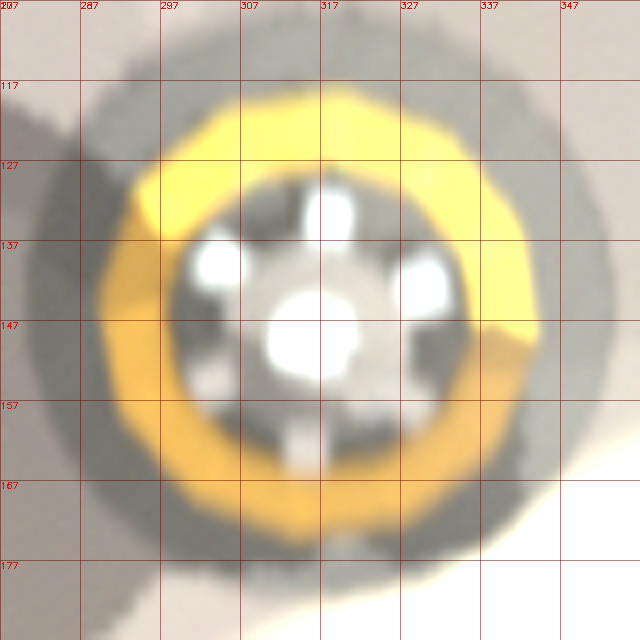

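```bash
python3 - <<'E'
from h import *
w=Cam('w4')
uv=[(327,218),(218,262),(210,385),(305,445),(408,400),(420,288)]
P=np.array([w.at_z((277+x/8-.4,107+y/8-.4),.084)[:2] for x,y in uv])
c=P.mean(0); a=np.degrees(np.arctan2(*(P-c)[:,::-1].T)); print(c,a,a%60,np.linalg.norm(P-c,axis=1))
print('nose',w.at_z((277+312/8-.4,107+335/8-.4),.094), tri(w,(277+312/8-.4,107+335/8-.4),Cam('scene0'),(275+235/6-.4,170+168/6-.4)))
for i in (1,4),(0,3),(2,5): 
  d=P[i[0]]-P[i[1]]; print(np.degrees(np.arctan2(d[1],d[0]))%60)
# flange ellipse: hand points
F=[(30,280),(612,280),(330,8),(100,130),(540,130)]
# collar outer edge z=.072
C=[(135,190),(103,300),(220,100),(335,85),(450,130),(520,205),(540,330),(300,540),(190,490),(490,470)]
Q=np.array([w.at_z((277+x/8-.4,107+y/8-.4),.072)[:2] for x,y in C])
A=np.c_[2*Q,np.ones(len(Q))]; s=np.linalg.lstsq(A,(Q**2).sum(1),rcond=None)[0]; print('collar c',s[:2],np.sqrt(s[2]+s[:2]@s[:2]))
E
```

```text
[0.5365 0.072 ] [ 153.1046 -147.1012  -84.4866  -25.7745   34.0275   92.818 ] [33.1046 32.8988 35.5134 34.2255 34.0275 32.818 ] [0.0125 0.0129 0.0127 0.0122 0.0125 0.0124]
nose [0.5354 0.0723 0.094 ] (array([0.5354, 0.0725, 0.0935]), np.float64(0.0005202399351335253))
33.452917807418146
33.66001166074611
34.1825430529571
collar c [0.5364 0.0728] 0.025293328577993976
```

```bash
python3 - <<'E'
from h import *
togo([.48,-.25,.2],88)
w=Cam('w4')
E
```

```text
t 8.45 tcp [0.5677 0.0681 0.2232] yaw 69.43513202877767 gap 0.040068404954298524 F [-0.3959  0.1588 -0.3226] j6 0.3377344720116078
offset cm [  2.2994 -32.8629   2.962 ]
yaw cmd -18.564867971222327
```

>>> {"op": "servo_tool", "data": {
  "increments": [
    {"offset": [0,-4,0.3],"yaw": -2.5},
    {"offset": [0,-8,0.7],"yaw": -5},
    {"offset": [0.5,-12,1],"yaw": -7.5},
    {"offset": [1,-16,1.5],"yaw": -10},
    {"offset": [1.5,-20,2],"yaw": -12.5},
    {"offset": [2,-24,2.3],"yaw": -15},
    {"offset": [2.3,-28,2.6],"yaw": -17},
    {"offset": [2.3,-32.9,3],"yaw": -18.6}
  ],
  "claw": 1
}}

```text
clock: 9.25
tcp_pos: [0.4777, -0.249, 0.2004]
orientation: [0.707, 0.011, 0.707, -0.01]
wrist_force: [0.7, -0.3, -0.9]
finger_gap: 0.0856
```

```bash
python3 - <<'E'
from h import *
togo([.48,-.25,.2],88)
E
```

```text
t 9.25 tcp [ 0.4777 -0.249   0.2004] yaw 88.37167253334408 gap 0.08561124097011098 F [ 0.7043 -0.3351 -0.8899] j6 -0.6017437713478168
offset cm [ 0.0393 -0.0961  0.2371]
yaw cmd 0.371672533344082
```

```bash
python3 - <<'E'
from h import *
env.read_camera('wrist')
w=snap('wrist','w5'); crop(w,'c11',240,80,160,140,5); save('w5',w.p)
print(w.proj([.4488,-.2505,.062]), tool()[0]['tcp_pos'])
E
```

```text
[[330.1375 152.4339]] [ 0.4771 -0.2536  0.2005]
```

View pics/w5.png

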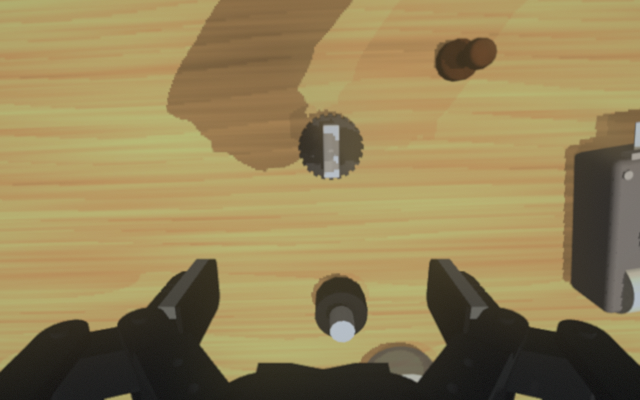

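View pics/c11.png

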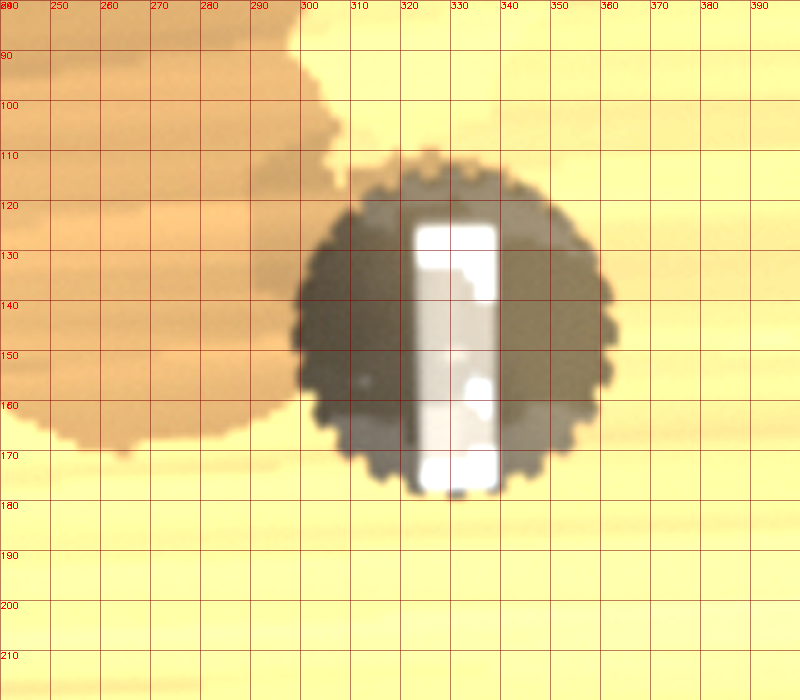

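```bash
python3 - <<'E'
from h import *
w=Cam('w5'); f=lambda x,y:(240+x/5-.4,80+y/5-.4)
P=np.array([w.at_z(f(*q),.062) for q in [(414,225),(496,225),(500,490),(420,490)]]); print(P,P.mean(0))
d=(P[2]+P[3]-P[0]-P[1]); print(np.degrees(np.arctan2(d[1],d[0])), np.linalg.norm(d)/2)
print(tri(w,f(457,357),Cam('side0'),(339.6,339.2)),tri(w,f(457,357),Cam('scene0'),(145+238/5-.4,140+100/5-.4)))
print('stamp idler tape', w.at_z((457,60),0),w.at_z((341,305),0.034))
togo([.4475,-.2505,.12],88)
E
```

```text
[[ 0.425  -0.2564  0.062 ]
 [ 0.4254 -0.2425  0.062 ]
 [ 0.4713 -0.2428  0.062 ]
 [ 0.4708 -0.2569  0.062 ]] [ 0.4481 -0.2496  0.062 ]
-0.44327941824111694 0.04585856179763042
(array([ 0.4479, -0.2498,  0.0612]), np.float64(0.000516938882100768)) (array([ 0.4483, -0.2506,  0.0603]), np.float64(0.00206604011985208))
stamp idler tape [ 0.3711 -0.1235  0.    ] [ 0.6168 -0.2429  0.034 ]
t 9.35 tcp [ 0.4771 -0.2536  0.2005] yaw 87.857766814539 gap 0.0854844877509977 F [ 0.4823  0.917  -0.0703] j6 -0.5990982547382877
offset cm [ 8.0478  0.2067 -2.9672]
yaw cmd -0.14223318546099506
```

>>> {"op": "servo_tool", "data": {
  "increments": [
    {"offset": [2,0.3,-2],"yaw": -1},
    {"offset": [5,0.3,-2.9],"yaw": -1.7},
    {"offset": [8,0.3,-2.9],"yaw": -1.7},
    {"offset": [10,0.3,-2.9],"yaw": -1.7},
    {"offset": [11,0.3,-2.9],"yaw": -1.7},
    {"offset": [11,0.3,-2.9],"yaw": -1.7},
    {"offset": [11,0.3,-2.9],"yaw": -1.7},
    {"offset": [11,0.3,-2.9],"yaw": -1.7}
  ]
}}

```text
clock: 10.15
tcp_pos: [0.4504, -0.2461, 0.092]
orientation: [0.708, 0.0, 0.706, -0.001]
wrist_force: [-0.5, -0.7, 0.0]
finger_gap: 0.0855
```

```bash
python3 - <<'E'
from h import *
togo([.448,-.25,.039],89.5)
E
```

```text
t 10.15 tcp [ 0.4504 -0.2461  0.092 ] yaw 89.86001096694892 gap 0.0854566503384927 F [-0.4696 -0.668   0.0486] j6 -0.6541725886126197
offset cm [ 5.3031 -0.3877 -0.2514]
yaw cmd 0.36001096694892
```

>>> {"op": "servo_tool", "data": {
  "increments": [
    {"offset": [1.5,-0.4,-0.25],"yaw": 0.4},
    {"offset": [3,-0.4,-0.25],"yaw": 0.4},
    {"offset": [4.5,-0.4,-0.25],"yaw": 0.4},
    {"offset": [5.3,-0.4,-0.25],"yaw": 0.4},
    {"offset": [5.3,-0.4,-0.25],"yaw": 0.4},
    {"offset": [5.3,-0.4,-0.25],"yaw": 0.4},
    {"offset": [5.3,-0.4,-0.25],"yaw": 0.4},
    {"offset": [5.3,-0.4,-0.25],"yaw": 0.4}
  ]
}}

```text
clock: 10.95
tcp_pos: [0.4475, -0.2501, 0.0385]
orientation: [0.708, 0.003, 0.707, -0.004]
wrist_force: [-0.1, -1.3, 0.2]
finger_gap: 0.0857
```

>>> {"op": "servo_tool", "data": {
  "increments": [
    {"offset": [0,0,0],"yaw": 0},
    {"offset": [0,0,0],"yaw": 0},
    {"offset": [0,0,0],"yaw": 0},
    {"offset": [0,0,0],"yaw": 0},
    {"offset": [0,0,0],"yaw": 0},
    {"offset": [0,0,0],"yaw": 0},
    {"offset": [0,0,0],"yaw": 0},
    {"offset": [0,0,0],"yaw": 0}
  ],
  "claw": 0,
  "force": 60
}}

```text
clock: 11.75
tcp_pos: [0.4472, -0.2499, 0.0381]
orientation: [0.707, 0.003, 0.707, -0.004]
wrist_force: [0.3, 1.0, 4.8]
finger_gap: 0.0001
```

```bash
python3 - <<'E'
from h import *
togo([.448,-.25,.039],89.5)
w=snap('wrist','w6')
E
```

```text
t 11.75 tcp [ 0.4472 -0.2499  0.0381] yaw 89.43697019864935 gap 9.452847779419584e-05 F [0.3172 1.0449 4.827 ] j6 -0.6566599238567308
offset cm [-0.0854 -0.0059  0.0756]
yaw cmd -0.06302980135065184
```

View pics/w6.png

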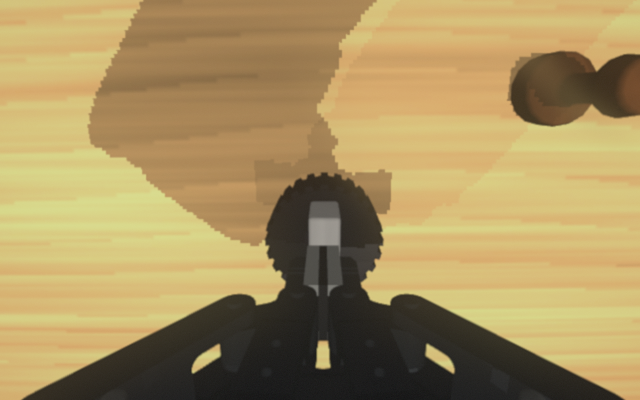

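The fingers read as fully shut, although the bar should be between them. I'll look closer.

```bash
python3 - <<'E'
from h import *
w=Cam('w6'); crop(w,'c12',260,165,130,150,4)
b=snap('side','b6'); crop(b,'c13',280,230,140,150,4)
c=w.cloud()
for uv in [(324,208),(324,230),(324,240),(312,265),(322,265),(335,265),(322,300)]: print(uv,c[uv[1],uv[0]])
E
```

```text
(324, 208) [ 0.4248 -0.2498  0.0484]
(324, 230) [ 0.4308 -0.2499  0.0613]
(324, 240) [ 0.4351 -0.2499  0.0621]
(312, 265) [ 0.4362 -0.2545  0.0842]
(322, 265) [ 0.4356 -0.2508  0.0853]
(335, 265) [ 0.4354 -0.2459  0.0858]
(322, 300) [ 0.4416 -0.2508  0.0996]
```

View pics/c12.png

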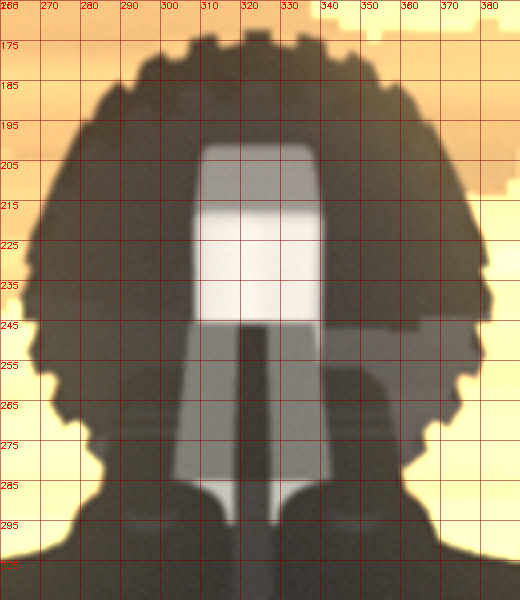

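View pics/c13.png

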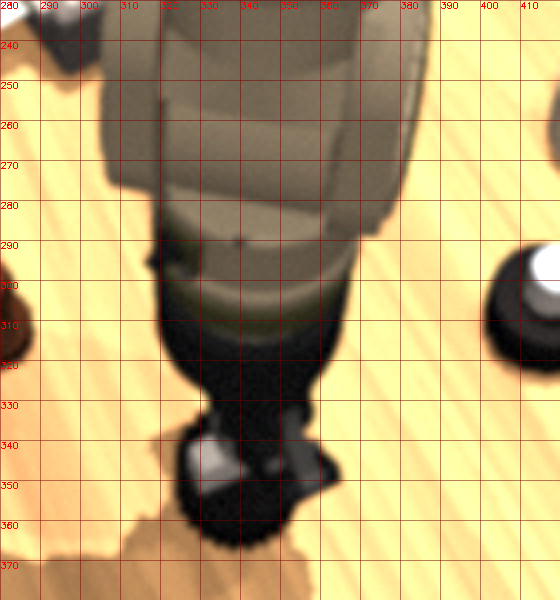

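```bash
python3 - <<'E'
from h import *
for n,t in (('w5',[.4771,-.2536,.2005]),('w2',[.4769,.1765,.1253]),('w6',[.4472,-.2499,.0381]),('w4',[.5672,.0674,.2241])):
    w=Cam(n); c=w.cloud(); z=c[...,2]-t[2]; r=np.linalg.norm(c[...,:2]-np.array(t[:2]),axis=-1)
    m=(w.d>0)&(w.d<.25)&(r<.1)&(z>-.04)&(z<.08)
    if n!='w6': zz=z[m]
    else:
        m&=(z>.026);zz=z[m]
    print(n,np.percentile(zz,[0,.5,2,5,20]), w.proj(t), 'depth range',w.d[w.d>0].min())
b=Cam('b6'); print(b.proj([.4472,-.2499,.0381]))
w=Cam('w6'); print(w.d[240:300:5,312], w.cloud()[240:300:5,312,2])
E
```

```text
w5 [0.0361 0.0377 0.0393 0.0419 0.0493] [[330.1285 245.9295]] depth range 0.06044929
w2 [-0.0399 -0.0342 -0.0191 -0.0128  0.0453] [[324.1993 243.9028]] depth range 0.06041738
w6 [0.0266 0.0292 0.0325 0.0369 0.0544] [[324.0584 244.2105]] depth range 0.060437612
w4 [0.025  0.0274 0.0313 0.0351 0.0493] [[324.1519 243.9482]] depth range 0.0602807
[[338.7631 344.1779]]
[0.1534 0.1491 0.1444 0.1401 0.1355 0.1322 0.1275 0.1248 0.1194 0.118
 0.1119 0.1103] [0.0619 0.0665 0.0714 0.0759 0.0807 0.0842 0.0889 0.092  0.0973 0.099
 0.1049 0.1067]
```

The wrist depth shows the shut fingertips at about z = 0.063, resting on the bar top, while the reported TCP is at 0.038. The tips really sit about 24 mm behind the reported TCP. I'll reopen, go about 23 mm lower while watching the force, and close again.

>>> {"op": "servo_tool", "data": {
  "increments": [
    {"offset": [-0.5,0,0],"yaw": 0},
    {"offset": [-1,0,0],"yaw": 0},
    {"offset": [-1,0,0],"yaw": 0},
    {"offset": [-1,0,0],"yaw": 0},
    {"offset": [-1,0,0],"yaw": 0},
    {"offset": [-1,0,0],"yaw": 0},
    {"offset": [-1,0,0],"yaw": 0},
    {"offset": [-1,0,0],"yaw": 0}
  ],
  "claw": 1
}}

```text
clock: 12.65
tcp_pos: [0.4468, -0.2496, 0.0476]
orientation: [0.707, 0.004, 0.707, -0.003]
wrist_force: [-0.3, 0.3, 0.1]
finger_gap: 0.0853
```

```bash
python3 - <<'E'
from h import *
a=snap('scene','s7'); crop(a,'c14',150,110,130,110,6); 
togo([.448,-.25,.015],89.5)
w=snap('wrist','w7'); crop(w,'c15',220,130,210,150,3)
for dz in (0,.013,.0365):
  print(dz,a.proj([[.4472,-.2499-.043,.0481+dz],[.4472,-.2499+.043,.0481+dz]]),w.proj([[.4372,-.2499-.043,.0481+dz],[.4372,-.2499+.043,.0481+dz]]))
E
```

```text
t 12.7 tcp [ 0.4468 -0.2497  0.0476] yaw 89.43288856301163 gap 0.08572768015866024 F [-0.0123 -0.147   0.5079] j6 -0.6566811770912624
offset cm [ 3.2623 -0.0298  0.1177]
yaw cmd -0.06711143698836963
0 [[177.8716 160.3073]
 [210.3633 165.6999]] [[237.5608 227.6001]
 [409.1769 226.1422]]
0.013 [[176.7477 156.3668]
 [209.5054 161.7552]] [[231.1175 237.2195]
 [415.7735 235.6596]]
0.0365 [[174.668  149.0701]
 [207.9173 154.4481]] [[216.6073 258.8979]
 [430.6322 257.1126]]
```

View pics/c14.png

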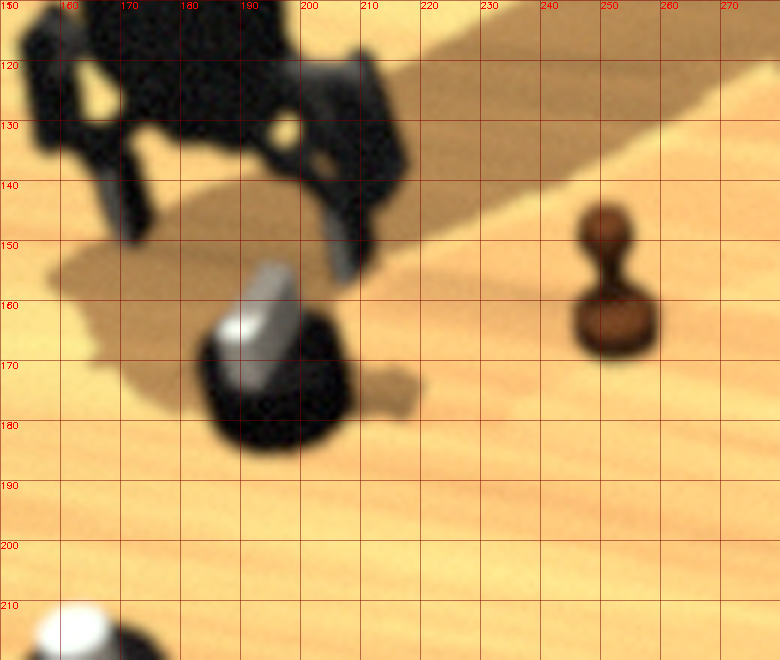

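View pics/c15.png

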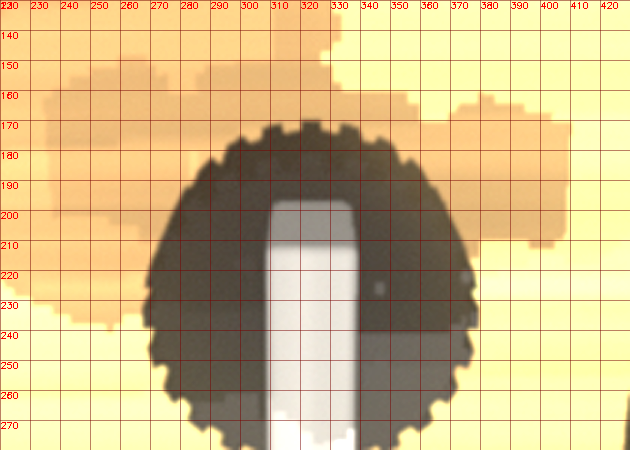

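The scene view agrees: the open tips are at (172,150) and (207,156), which matches 36 mm above the reported TCP. Going down to TCP z ≈ 0.0145.

>>> {"op": "servo_tool", "data": {
  "increments": [
    {"offset": [0.8,0,0.1],"yaw": 0},
    {"offset": [1.6,0,0.1],"yaw": 0},
    {"offset": [2.4,0,0.1],"yaw": 0},
    {"offset": [3,0,0.1],"yaw": 0},
    {"offset": [3.3,0,0.1],"yaw": 0},
    {"offset": [3.3,0,0.1],"yaw": 0},
    {"offset": [3.3,0,0.1],"yaw": 0},
    {"offset": [3.3,0,0.1],"yaw": 0}
  ]
}}

```text
clock: 13.55
tcp_pos: [0.4481, -0.2499, 0.015]
orientation: [0.707, 0.003, 0.707, -0.004]
wrist_force: [0.1, 0.0, 0.3]
finger_gap: 0.0854
```

>>> {"op": "servo_tool", "data": {
  "increments": [
    {"offset": [0,0,0],"yaw": 0},
    {"offset": [0,0,0],"yaw": 0},
    {"offset": [0,0,0],"yaw": 0},
    {"offset": [0,0,0],"yaw": 0},
    {"offset": [0,0,0],"yaw": 0},
    {"offset": [0,0,0],"yaw": 0},
    {"offset": [0,0,0],"yaw": 0},
    {"offset": [0,0,0],"yaw": 0}
  ],
  "claw": 0,
  "force": 80
}}

```text
clock: 14.35
tcp_pos: [0.4481, -0.2498, 0.0149]
orientation: [0.707, 0.003, 0.707, -0.004]
wrist_force: [-0.7, 0.7, 2.5]
finger_gap: 0.0125
```

```bash
python3 - <<'E'
from h import *
togo([.448,-.25,.12],89.5)
w=snap('wrist','w8')
E
```

```text
t 14.35 tcp [ 0.4481 -0.2498  0.0149] yaw 89.43390002507635 gap 0.012473274914521265 F [-0.6914  0.6655  2.4651] j6 -0.6553992886624199
offset cm [-10.5061  -0.0223  -0.0008]
yaw cmd -0.06609997492364528
```

View pics/w8.png

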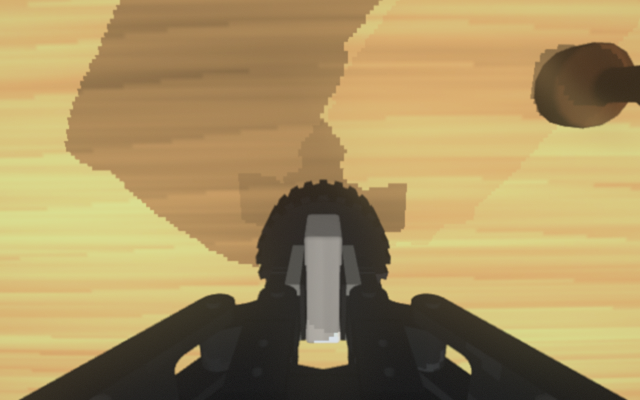

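The bar is gripped, with the pads on both sides of it at (295–352, 270) and the gap at about 13 mm. Now I'll lift and carry.

>>> {"op": "servo_tool", "data": {
  "increments": [
    {"offset": [-1.5,0,0],"yaw": 0},
    {"offset": [-3,0,0],"yaw": 0},
    {"offset": [-5,0,0],"yaw": 0},
    {"offset": [-7.5,0,0],"yaw": 0},
    {"offset": [-10,0,0],"yaw": 0},
    {"offset": [-12.5,0,0],"yaw": 0},
    {"offset": [-13,0,0],"yaw": 0},
    {"offset": [-13,0,0],"yaw": 0}
  ]
}}

```text
clock: 15.2
tcp_pos: [0.4482, -0.25, 0.1448]
orientation: [0.707, 0.003, 0.707, -0.004]
wrist_force: [-0.1, 0.9, -1.1]
finger_gap: 0.0122
```

```bash
python3 - <<'E'
from h import *
togo([.536,.0724,.145],63.6)
E
```

```text
t 15.2 tcp [ 0.4482 -0.25    0.1448] yaw 89.43178848809382 gap 0.012211928370734072 F [-0.0798  0.8952 -1.1439] j6 -0.6554721931323751
offset cm [-0.0306 32.3288  8.4577]
yaw cmd 25.83178848809382
```

>>> {"op": "servo_tool", "data": {
  "increments": [
    {"offset": [0,3,0.8],"yaw": 2.5},
    {"offset": [0,6.5,1.7],"yaw": 5},
    {"offset": [0,10,2.6],"yaw": 8},
    {"offset": [0,13.5,3.5],"yaw": 11},
    {"offset": [0,17,4.5],"yaw": 14},
    {"offset": [0,20.5,5.4],"yaw": 17},
    {"offset": [0,24,6.3],"yaw": 20},
    {"offset": [0,27,7],"yaw": 23}
  ]
}}

```text
clock: 16.0
tcp_pos: [0.5195, 0.0215, 0.1424]
orientation: [0.691, 0.145, 0.693, -0.145]
wrist_force: [0.1, -0.5, -1.8]
finger_gap: 0.0121
```

```bash
python3 - <<'E'
from h import *
togo([.536,.0724,.145],63.6)
E
```

```text
t 16.0 tcp [0.5195 0.0215 0.1424] yaw 66.34787188101821 gap 0.01208059143152568 F [ 0.1132 -0.5225 -1.7623] j6 0.2995311563885871
offset cm [-0.2587  5.3244 -0.5348]
yaw cmd 2.747871881018199
```

>>> {"op": "servo_tool", "data": {
  "increments": [
    {"offset": [-0.1,1.5,-0.1],"yaw": 1},
    {"offset": [-0.2,3,-0.3],"yaw": 2},
    {"offset": [-0.2,4.5,-0.5],"yaw": 2.7},
    {"offset": [-0.2,5.3,-0.5],"yaw": 2.7},
    {"offset": [-0.2,5.3,-0.5],"yaw": 2.7},
    {"offset": [-0.2,5.3,-0.5],"yaw": 2.7},
    {"offset": [-0.2,5.3,-0.5],"yaw": 2.7},
    {"offset": [-0.2,5.3,-0.5],"yaw": 2.7}
  ]
}}

```text
clock: 16.8
tcp_pos: [0.537, 0.0695, 0.1467]
orientation: [0.688, 0.161, 0.689, -0.161]
wrist_force: [-0.8, 0.8, -1.5]
finger_gap: 0.0126
```

```bash
python3 - <<'E'
from h import *
togo([.536,.0724,.1125],63.6)
w=snap('wrist','w9');a=snap('scene','s9'); b=snap('side','b9')
crop(a,'c16',265,130,110,115,5);crop(b,'c17',250,110,110,125,5)
E
```

```text
t 16.8 tcp [0.537  0.0695 0.1467] yaw 63.6861343831184 gap 0.012577063900611576 F [-0.7571  0.828  -1.4925] j6 0.4397270959701623
offset cm [ 3.4151  0.216  -0.2155]
yaw cmd 0.08613438311840582
```

View pics/w9.png

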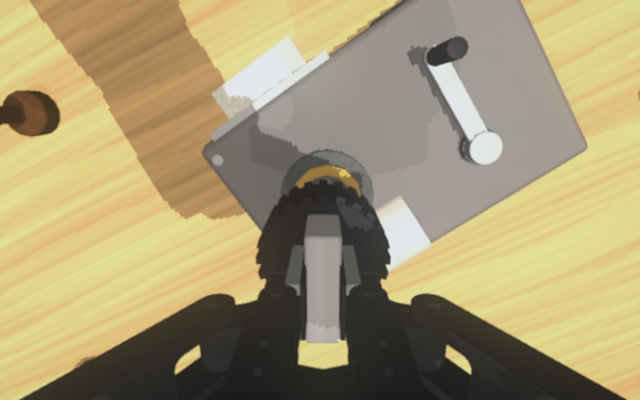

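View pics/c16.png

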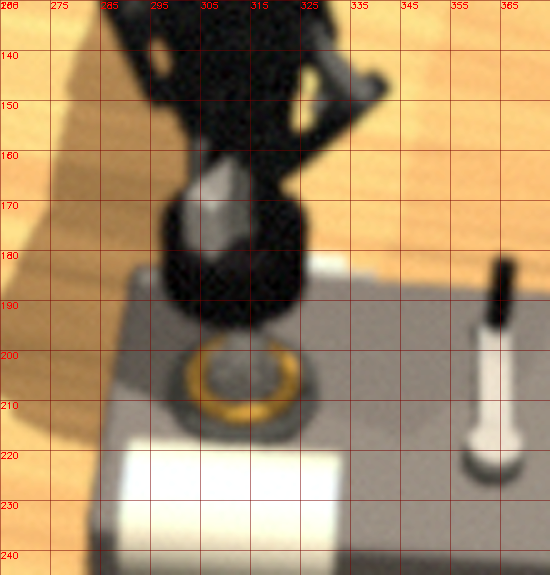

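View pics/c17.png

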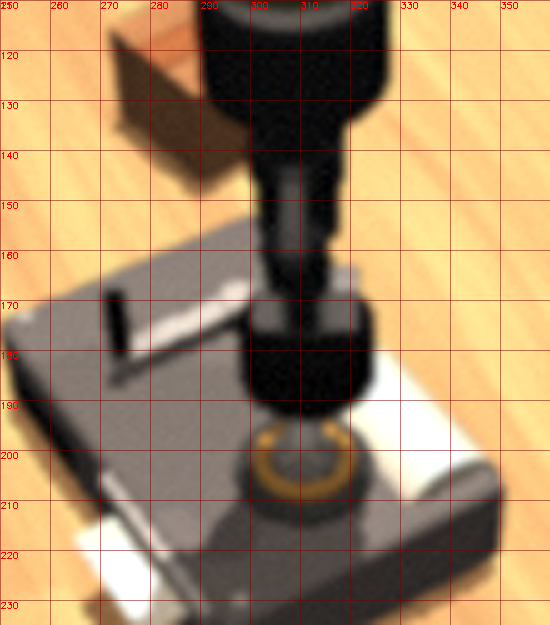

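>>> {"op": "servo_tool", "data": {
  "increments": [
    {"offset": [0,0.2,-0.2],"yaw": 0},
    {"offset": [0.5,0.2,-0.2],"yaw": 0},
    {"offset": [1.2,0.2,-0.2],"yaw": 0},
    {"offset": [2,0.2,-0.2],"yaw": 0},
    {"offset": [2.8,0.2,-0.2],"yaw": 0},
    {"offset": [3.2,0.2,-0.2],"yaw": 0},
    {"offset": [3.2,0.2,-0.2],"yaw": 0},
    {"offset": [3.2,0.2,-0.2],"yaw": 0}
  ]
}}

```text
clock: 17.75
tcp_pos: [0.5362, 0.0728, 0.1147]
orientation: [0.689, 0.161, 0.689, -0.161]
wrist_force: [0.6, 0.0, -1.4]
finger_gap: 0.0128
```

```bash
python3 - <<'E'
from h import *
togo([.536,.0724,.099],63.6)
E
```

```text
t 17.75 tcp [0.5362 0.0728 0.1147] yaw 63.7315124267457 gap 0.012754120952787973 F [ 0.6029  0.039  -1.4258] j6 0.4450118209423446
offset cm [ 1.5677 -0.0492 -0.0032]
yaw cmd 0.13151242674570085
```

>>> {"op": "servo_tool", "data": {
  "increments": [
    {"offset": [0.3,0,0],"yaw": 0},
    {"offset": [0.6,0,0],"yaw": 0},
    {"offset": [0.9,0,0],"yaw": 0},
    {"offset": [1.2,0,0],"yaw": 0},
    {"offset": [1.4,0,0],"yaw": 0},
    {"offset": [1.4,0,0],"yaw": 0},
    {"offset": [1.4,0,0],"yaw": 0},
    {"offset": [1.4,0,0],"yaw": 0}
  ]
}}

```text
clock: 18.55
tcp_pos: [0.5364, 0.0728, 0.1009]
orientation: [0.689, 0.161, 0.689, -0.161]
wrist_force: [0.3, 0.2, -1.8]
finger_gap: 0.0122
```

>>> {"op": "servo_tool", "data": {
  "increments": [
    {"offset": [0.1,0,0],"yaw": 0},
    {"offset": [0.2,0,0],"yaw": 0},
    {"offset": [0.3,0,0],"yaw": 0},
    {"offset": [0.4,0,0],"yaw": 0},
    {"offset": [0.5,0,0],"yaw": 0},
    {"offset": [0.6,0,0],"yaw": 0},
    {"offset": [0.6,0,0],"yaw": 0},
    {"offset": [0.6,0,0],"yaw": 0}
  ]
}}

```text
clock: 19.35
tcp_pos: [0.5362, 0.0728, 0.0947]
orientation: [0.689, 0.161, 0.689, -0.161]
wrist_force: [-0.2, -0.5, -1.3]
finger_gap: 0.0121
```

There is no contact force below the tooth tops, so it looks meshed. Continuing down to the collar.

>>> {"op": "servo_tool", "data": {
  "increments": [
    {"offset": [0.2,0,0],"yaw": 0},
    {"offset": [0.4,0,0],"yaw": 0},
    {"offset": [0.6,0,0],"yaw": 0},
    {"offset": [0.8,0,0],"yaw": 0},
    {"offset": [0.9,0,0],"yaw": 0},
    {"offset": [1,0,0],"yaw": 0},
    {"offset": [1,0,0],"yaw": 0},
    {"offset": [1,0,0],"yaw": 0}
  ],
  "force": 110
}}

```text
clock: 20.15
tcp_pos: [0.5363, 0.0728, 0.0851]
orientation: [0.689, 0.161, 0.689, -0.161]
wrist_force: [-0.8, 0.0, 3.1]
finger_gap: 0.0115
```

>>> {"op": "servo_tool", "data": {
  "increments": [
    {"offset": [0.1,0,0],"yaw": 0},
    {"offset": [0.2,0,0],"yaw": 0},
    {"offset": [0.3,0,0],"yaw": 0},
    {"offset": [0.4,0,0],"yaw": 0},
    {"offset": [0.4,0,0],"yaw": 0},
    {"offset": [0.4,0,0],"yaw": 0},
    {"offset": [0.4,0,0],"yaw": 0},
    {"offset": [0.4,0,0],"yaw": 0}
  ]
}}

```text
clock: 20.95
tcp_pos: [0.5363, 0.0729, 0.0811]
orientation: [0.689, 0.161, 0.688, -0.161]
wrist_force: [-3.7, -0.3, 7.1]
finger_gap: 0.012
```

>>> {"op": "servo_tool", "data": {
  "increments": [
    {"offset": [0.1,0,0],"yaw": 0},
    {"offset": [0.2,0,0],"yaw": 0},
    {"offset": [0.3,0,0],"yaw": 0},
    {"offset": [0.3,0,0],"yaw": 0},
    {"offset": [0.3,0,0],"yaw": 0},
    {"offset": [0.3,0,0],"yaw": 0},
    {"offset": [0.3,0,0],"yaw": 0},
    {"offset": [0.3,0,0],"yaw": 0}
  ]
}}

```text
clock: 21.75
tcp_pos: [0.5364, 0.0729, 0.0809]
orientation: [0.689, 0.161, 0.688, -0.16]
wrist_force: [-9.8, 1.0, 25.3]
finger_gap: 0.0119
```

>>> {"op": "servo_tool", "data": {
  "increments": [
    {"offset": [-0.1,0,0],"yaw": 0},
    {"offset": [-0.1,0,0],"yaw": 0},
    {"offset": [-0.1,0,0],"yaw": 0},
    {"offset": [-0.1,0,0],"yaw": 0},
    {"offset": [-0.1,0,0],"yaw": 0},
    {"offset": [-0.1,0,0],"yaw": 0},
    {"offset": [-0.1,0,0],"yaw": 0},
    {"offset": [-0.1,0,0],"yaw": 0}
  ]
}}

```text
clock: 22.55
tcp_pos: [0.5364, 0.0729, 0.081]
orientation: [0.689, 0.161, 0.688, -0.16]
wrist_force: [-7.3, -0.0, 18.0]
finger_gap: 0.0113
```

```bash
python3 - <<'E'
from h import *
togo([.536,.0724,.081],63.6)
w=snap('wrist','w10');a=snap('scene','s10'); b=snap('side','b10')
crop(a,'c18',265,130,110,115,5);crop(b,'c19',250,130,110,115,5)
c=w.cloud()
for uv in [(324,245),(324,255),(324,280)]: print(c[uv[1],uv[0]])
E
```

```text
t 22.55 tcp [0.5364 0.0729 0.081 ] yaw 63.742293734348344 gap 0.01127490732042859 F [-7.2641 -0.0085 17.9677] j6 0.44501255460986805
offset cm [-0.0038 -0.0595 -0.0097]
yaw cmd 0.14229373434834258
[0.5191 0.081  0.1275]
[0.5226 0.0793 0.1278]
[0.5318 0.0748 0.1279]
```

View pics/w10.png

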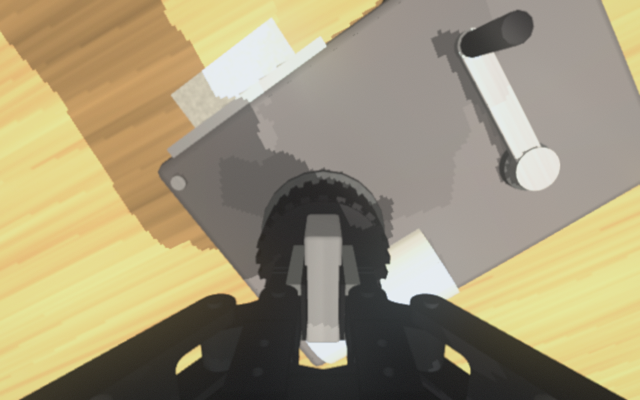

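View pics/c18.png

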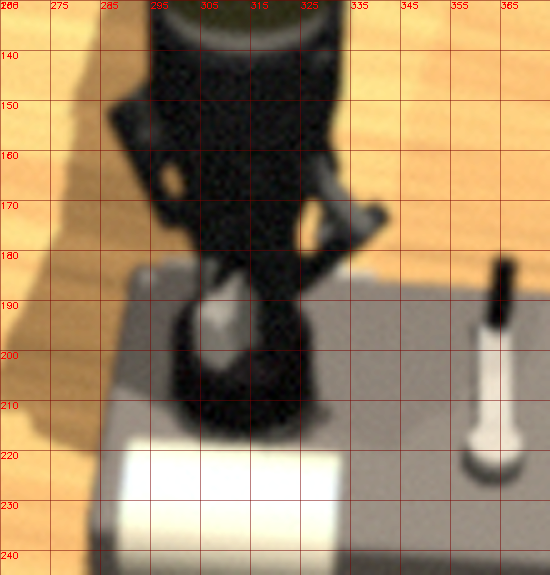

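View pics/c19.png

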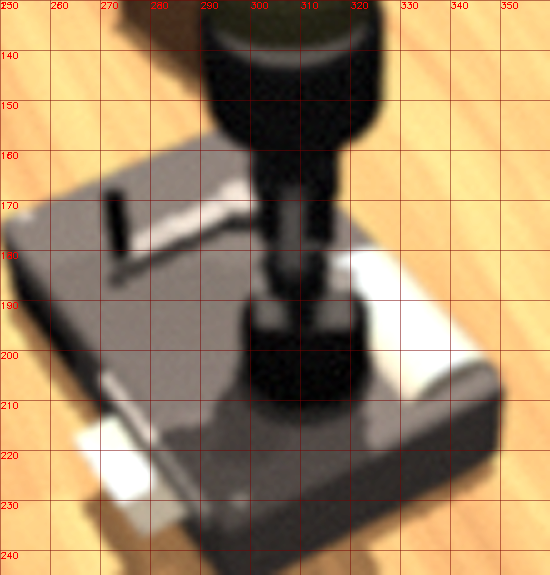

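All three views show the wheel seated on the spindle with the brass collar covered. The bar top measures z = 0.128, which is 0.066 + 0.062, so the wheel is home. The lever is at rest. Handing in.

```bash
python3 - <<'E'
from h import *
print(env.hand_in()); s=env.get_state(); print(s['clock'],s['tcp_pos'],s['wrist_force'])
E
```

```text
the job is handed in; nothing more can be done
None
the job is handed in; nothing more can be done
```

The dispenser is ready and the job was handed in at about 22.7 s, with the arm still holding the feed wheel pressed home.

- **Lever:** I pushed it until it stopped; the force rose to 21 N with almost no further motion. I then backed off with it, and the scene camera showed it at its rest position.
- **Wheel:** I took the toothed wheel by its bar and turned it about 26° to line up with the spindle's teeth, which I measured at about 33.6° modulo 60°. It slid on with no measurable contact force until the collar.
- **Pressed home:** It reached a hard stop at 25 N, and I eased off to a steady 18 N. The last wrist view put the bar top at z = 0.128 m, against 0.128 m expected at home, and the collar was covered.
- **Other items:** I did not touch the idler, stamp, tape or parcel. I did not measure their positions again at the end.

**Checks that disagreed:**
- **Fingertip position:** The fingertips sit about 24 mm behind the reported TCP, not at it. My first attempt at the bar therefore closed on top of it, at about 5 N. I confirmed the offset in the wrist and scene views and regripped lower.
- **Lever angle:** The camera gave 0.97 to 1.00 just before the last small pushes, so I relied on the force rise to confirm the stop.
- **Side force:** About 7 N of sideways force remained in the final hold.

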